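Hang the detector bracket on the slotted upright

TASK

Pick up the bracket that carries the round detector and hang it on the slotted upright: press its two hooks into the top two slots, then push it firmly down until it is fully home, with the spring catch pushed back behind the upper hook, and let go. The slotted strip is not set at an exact height, so feel (or look) for the slots. Do not shift the step wedge, the meter or the notebook.

Things in the scene. Friction and masses are not known exactly. Their poses are not given: they have to be found in the camera images.
- upright: Fixed stand: steel foot 160 x 150 x 12 mm (from 50 mm before to 110 mm behind the slotted face), two aluminium rails (80 mm over both, 318 mm high), open at the back, and between them a steel slotted strip 60 mm wide, 5 mm thick. Origin: on the table below the middle of the strip's front face. +x points into the face, away from the robot; z up. The face is x = 0, 2 mm proud of the rails.
- top_slot (a point): Nominal middle of the top slot's lower edge, on the strip's face, 255 mm above the table. Four slots in one vertical row, each 12 mm wide, 32 mm high, pitch 50 mm, this the highest. The whole strip really sits up to 10 mm higher or lower than this point tells, different each time and not in any reading: find it by touch or camera. It does not give way when pushed.
- bracket: Loose aluminium bracket, about 0.42 kg, standing upright. Origin: middle of the lower edge of the back plate's rear face; +x points out of it (hook side), z up. Back plate 60 wide, 110 high, 6 mm thick. Web 12 mm thick (y), x = -110..-6, z = 10..70 mm. Black ring with grey detector, 60 mm across, 18 high, centre x = -134. Fully home, the origin is 159 to 179 mm above the table.
- web_grip (a point): A good place to grip the bracket's web across y from above: x = -75, y = 0, z = 48 mm in the bracket's frame, 22 mm below the web's top edge, near the balance point. Both sides are free.
- flange (a point): Middle of the flat top of the flange along the back plate's top edge (60 mm wide, x = -32..0 mm; this point x = -16, z = 110 mm in the bracket's frame). It may be pushed down on from above.
- hook (a point): Underside of the upper hook's neck at the rear face (bracket x = 0, z = 86 mm); the lower hook is alike, at z = 36. Each is 8 mm wide, on y = 0, and stands 15.5 mm out: neck x = 0..7.5, 12 mm high, then a lip x = 7.5..15.5 from the neck's top to 16 mm below this point. The 28 mm hook enters a slot 18 mm above its final height, within 2 mm; then it goes down 18 mm till the neck sits on the slot's edge.
- catch (a joint): Spring catch: a small steel roller behind the strip just below the top slot. It slides straight back (m): 0 at rest, about 0.004 when the upper hook is fully home, pinched between roller and strip. It meets the hook after about 10 mm of the way down; from there the bracket's weight is not enough and a push of about 10 to 15 N is needed, till the hooks stop hard.
- step_wedge: Bystander: aluminium step wedge with five steps, 140 x 60 x 46 mm, loose; it and the bracket may swap sides. Origin under its centre. Leave alone.
- meter: Bystander: black meter box, 110 x 150 x 36 mm, loose. Origin under its centre. Leave alone.
- notebook: Bystander: closed blue notebook, 120 x 160 x 16 mm, loose. Origin under its centre. Leave alone.
Mind the look-alikes: they are no part of the job. Leave any orange look-alike of the bracket alone.

How it is judged:
By the outcome, as a careful person would: the job done as asked, in the order asked, and still so for the second after the job is handed in, with the robot touching nothing.
It also fails if it takes over 67 s, if anything falls off the work surface, if the arm or the gripper's body presses on something with over 40 N, if the wrist force passes 120 N, or if a joint passes its speed limit or range.

ROBOT

A 7-joint arm with a two-finger parallel gripper is mounted at the origin on the work surface. World frame = base frame: x ahead of the robot, y to its left, z up, the work surface at z = 0. Lengths are in m, angles in rad, forces in N, time in s.
With the tool pointing down it reaches from about 0.425 to 0.875 m from the base axis. Payload 8.4 kg.
Tool frame: the origin (TCP) lies between the finger pads; the fingertips stand ctrl.finger_overhang ahead of it and the grasp point (between the pads) lies 8 mm behind it (ctrl.finger_overhang is the distance from the TCP to the fingertips, in m); z points along the fingers, x is the direction in which the jaws open and shut, and the axes are right-handed (so a half turn about z gives the same grasp; the last joint's range is limited). The gripper opens to 87 mm and grips with 3 to 60 N. Pads are 19 mm wide; open, the fingers measure 117 mm over their backs; the gripper's body (75 mm by 190 mm) begins 51 mm behind the grasp point.
Start: joints at [1.171, 0.333, 0.04, 1.465, -0.013, 1.343, -0.059], TCP at [0.193, -0.621, 0.234] pointing down, gripper open.
Joint ranges: [-2.58, 2.58], [-0.38, 2.09], [-1.3, 1.39], [0.25, 2.4], [-1.5, 4.64], [0.08, 2.09], [-2.65, 2.65]. Speed limits (rad/s): [2.22, 2.22, 2.79, 2.79, 3.14, 3.14, 3.14].

INTERFACE

Orientations are given as a unit quaternion [w, x, y, z].
In Python, from bench import ctrl gives the robot as it stands.
- The arm moves only by the shell command python3 -m creep 'ROWS' [FORCE]. ROWS is text: rows parted by semicolons, each of 5 numbers parted by spaces: the opening in per cent of the stroke, from 0 (shut) to 100 (fully open), then the shift along the world's x, y, z in mm, then the turn about the world's z in rad. A call has exactly 8 rows; each row is the pose to reach, as a shift and turn from the pose commanded when the call began; what a row does not reach only later rows make up. A row lasts 1/8 s, in which the tool goes at most 62.5 mm and 10.7 degrees, less where a joint would pass 70% of its speed; a pose out of reach is approached as far as the arm can. A call with a gripper value outside its range is refused whole. The fingers move at their own pace and stop on an object; FORCE is the grip in N (left out, the last holds). Time passes only in rows, so rows that repeat a pose let the fingers close, or fill a call up. It gives the time, the measured TCP pose, the force and the opening at its end, in the units of the state.
- ctrl.sense(): the state, without advancing time (a new reading comes with each control period).
- ctrl.snapshot(name): name is "scene" or "top" or "wrist"; returns a dict with "img" (420x560x3 uint8, red, green, blue), "vertical_fov" (degrees; the focal length in pixels is half the picture's height over the tangent of half this angle, whatever the lens; pixels are square), "cx", "cy" (the principal point, pixels), "extrinsics" (4x4, takes a point from camera to world coordinates). Camera axes: x right, y down, z forward; pixel columns grow to the right and rows downward; lengths in m; the calibration is good to about 2 mm. A picture is of the moment at which its call begins. There is no depth.
- ctrl.sign_off(): hands the job in, once; it reports no verdict.
The state is a dict: "t": time; "qpos": joint angles; "qvel": joint speeds; "tau": joint torques, N m; "tcp_pos": TCP position; "ee_rot": TCP orientation; "ft_force": force on the tool from outside, world axes, zero at the start; "ft_torque": the same for the moment, N m; "gripper_width": finger opening in m.
Only numpy, scipy, OpenCV 4.12 (cv2) and the standard library are available. Lean on these libraries where they do the work, as an engineer would, in place of code of your own. Each camera call takes 0.05 s, during which the arm holds its last target. There are 200 camera calls.

## Working session

There is one attempt and no reset: what is moved stays moved. The work goes in short steps, Python scripts to look and compute and a shell command to move; the robot and the scene stay as the last step left them, time stands still between calls to the robot, and variables do not carry over. Pictures are saved under pics/ and viewed, about 8 in all and at most 12, crops included, and the job is handed in when it is done.

```bash
mkdir -p pics
cat > h.py <<'E'
import numpy as np, cv2
from bench import ctrl
def snap(name, fn=None):
    s=ctrl.snapshot(name)
    if fn: cv2.imwrite('pics/'+fn, s['img'][:,:,::-1])
    return s
def K(s):
    f=s['img'].shape[0]/2/np.tan(np.radians(s['vertical_fov'])/2); return f
def ray(s,u,v):
    E=np.array(s['extrinsics']); d=E[:3,:3]@np.array([(u-s['cx'])/K(s),(v-s['cy'])/K(s),1]); return E[:3,3],d/np.linalg.norm(d)
def onz(s,u,v,z):
    o,d=ray(s,u,v); return o+d*(z-o[2])/d[2]
def proj(s,p):
    E=np.array(s['extrinsics']); c=E[:3,:3].T@(np.array(p)-E[:3,3]); return c[:2]/c[2]*K(s)+[s['cx'],s['cy']]
E
python3 - <<'E'
from h import *
import pickle
a=snap('scene','scene1.png'); b=snap('top','top1.png')
pickle.dump((a,b),open('s1.pkl','wb'))
for s in (a,b): print(s['vertical_fov'],s['cx'],s['cy'],np.round(s['extrinsics'],3))
st=ctrl.sense(); print(st, ctrl.finger_overhang)
E
```

```text
54.50294197501074 273.9619298067659 213.67689125916007 [[-0.061  0.801 -0.595  1.119]
 [ 0.998  0.05  -0.035  0.032]
 [ 0.002 -0.596 -0.803  0.939]
 [ 0.     0.     0.     1.   ]]
48.25321774924163 276.40006639909706 214.7689768082706 [[ 0.005 -0.986  0.17   0.367]
 [-1.    -0.004  0.006 -0.009]
 [-0.006 -0.17  -0.986  1.273]
 [ 0.     0.     0.     1.   ]]
{'t': 0.1, 'qpos': array([ 1.17080357,  0.33380971,  0.03988149,  1.46617017, -0.01341055,
        1.3433202 , -0.05848782]), 'qvel': array([ 0.00146259, -0.00278191, -0.00036304, -0.00115513, -0.00107175,
        0.00123151, -0.00124677]), 'tau': array([ 3.98939475e-03, -6.57811260e+01,  1.33986343e+00, -4.04702997e+01,
       -5.96998818e-02,  4.10676724e-02, -4.02296325e-05]), 'tcp_pos': array([ 0.1924337 , -0.62043196,  0.23277426]), 'ee_rot': array([-3.91514174e-04,  8.05066459e-01, -5.93184185e-01, -6.05063921e-04]), 'ft_force': array([ 0.67853762,  0.55232823, -0.7521916 ]), 'ft_torque': array([-0.01511556,  0.02117109, -0.00732186]), 'gripper_width': 0.0870467594738558} 0.011
```

View pics/scene1.png

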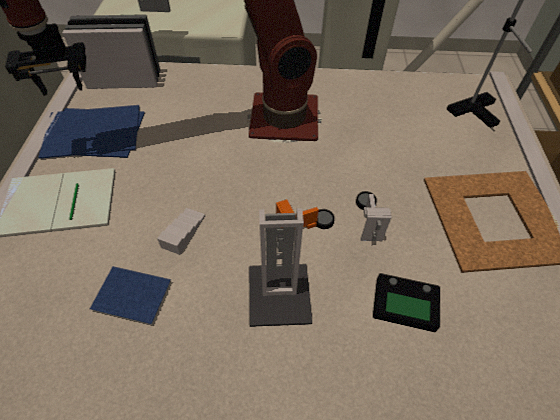

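View pics/top1.png

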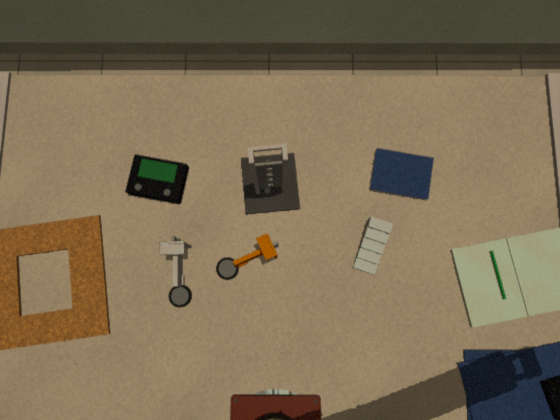

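Look-alikes: the grey bracket with its ring at top (176,270) / scene (373,215), against the orange one at top (250,255) / scene (305,213). The grey, aluminium one is the target. I'll check it in a close crop together with the upright.

Run:
```python
from h import *
import pickle
a,b=pickle.load(open('s1.pkl','rb'))
c1=b['img'][225:315,130:230]; c2=b['img'][135:225,225:325]
r=lambda c:cv2.resize(c,None,fx=4,fy=4,interpolation=cv2.INTER_CUBIC)
cv2.imwrite('pics/crop1.png',np.hstack([r(c1),r(c2)])[:,:,::-1])
```

```text
(no output)
```

View pics/crop1.png

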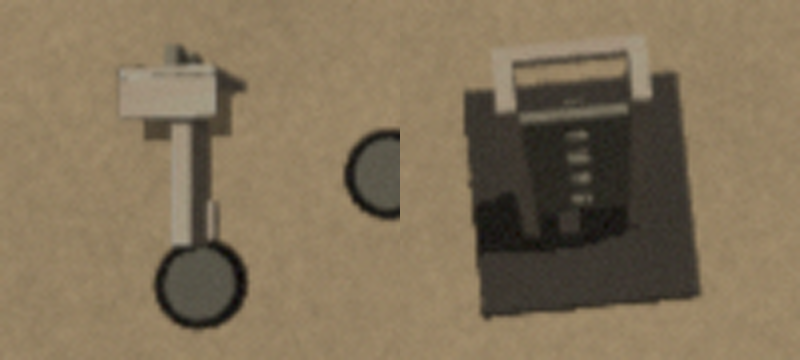

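The crop confirms it: a grey plate with flange (crop 168,92), web and ring (200,284), not orange. On the right are the upright's foot and its rail tops.

Run:
```python
from h import *
import pickle
a,b=pickle.load(open('s1.pkl','rb'))
L=lambda u,v,z:onz(b,130+u/4-.4,225+v/4-.4,z); R=lambda u,v,z:onz(b,225+(u-400)/4-.4,135+v/4-.4,z)
fl=np.array([L(*p,.110) for p in [(119,66),(216,70),(216,118),(118,115)]])
print('flange',fl.round(4),fl.mean(0), np.linalg.norm(fl[0]-fl[1]),np.linalg.norm(fl[1]-fl[2]))
w=[L(182,128,.07),L(181,244,.07)]; print('web',w, 'ang',np.degrees(np.arctan2(*(w[0]-w[1])[[1,0]])))
print('ring',L(200,284,.07),L(200,284,.03))
ft=np.array([R(*p,.012) for p in [(465,90),(677,72),(700,294),(484,317)]])
print('foot',ft.round(4),ft.mean(0))
for i in range(4):
  d=ft[(i+1)%4]-ft[i]; print(np.linalg.norm(d),np.degrees(np.arctan2(d[1],d[0])))
rt=np.array([R(*p,.318) for p in [(492,48),(645,36),(652,100),(497,112)]]); print('rails',rt.round(4))
```

```text
flange [[0.4989 0.2901 0.11  ]
 [0.4966 0.2294 0.11  ]
 [0.4667 0.2283 0.11  ]
 [0.4683 0.2893 0.11  ]] [0.48260407 0.25928403 0.11      ] 0.06072654106108455 0.02995354546676469
web [array([0.46360346, 0.25804777, 0.07      ]), array([0.39000296, 0.25562932, 0.07      ])] ang 1.8820147739147495
ring [0.36503556 0.24255307 0.07      ] [0.3649808  0.25092517 0.03      ]
foot [[ 0.7463  0.0989  0.012 ]
 [ 0.7598 -0.0489  0.012 ]
 [ 0.6023 -0.0644  0.012 ]
 [ 0.5857  0.0831  0.012 ]] [0.67352713 0.01715452 0.012     ]
0.14839501840808905 -84.78682423742104
0.15828561577873013 -174.38611293598328
0.1483741485784066 96.39445081752218
0.16134474418740175 5.624898928648959
rails [[ 0.6773  0.0587  0.318 ]
 [ 0.6841 -0.0223  0.318 ]
 [ 0.649  -0.0261  0.318 ]
 [ 0.6422  0.0556  0.318 ]]
```

```bash
python3 -m creep '100 40 40 10 -0.03;100 80 80 20 -0.07;100 120 120 30 -0.1;100 160 170 40 -0.14;100 200 220 50 -0.17;100 240 260 60 -0.2;100 270 310 67 -0.23;100 285 350 67 -0.267' 60 && python3 -m creep '100 5 60 0 0;100 5 120 0 0;100 5 180 0 0;100 5 230 0 0;100 5 270 0 0;100 5 285 0 0;100 5 285 0 0;100 5 285 0 0'
python3 - <<'E'
from h import *
s=snap('wrist','w1.png'); import pickle; pickle.dump(s,open('w1.pkl','wb'))
st=ctrl.sense(); print(st['tcp_pos'],st['ee_rot'],st['qpos'],s['vertical_fov'],np.round(s['extrinsics'],3))
E
```

```text
t: 1.1
tcp_pos: [0.4792, -0.268, 0.3007]
ee_rot: [-0.0, 0.719, -0.695, 0.0]
ft_force: [0.0, -0.7, -1.1]
gripper_width: 0.0869
t: 2.1
tcp_pos: [0.4826, 0.0123, 0.3003]
ee_rot: [0.0, 0.718, -0.696, -0.0]
ft_force: [-0.0, 0.1, -0.5]
gripper_width: 0.0869
[0.48264133 0.01234286 0.30032909] [ 2.34266481e-04  7.18029090e-01 -6.96013048e-01 -9.11374508e-05] [ 0.38157512 -0.01411179 -0.48850878  1.7290243  -0.00653184  1.42550952
 -1.64560329] 70.74511532229945 [[ 0.031 -0.953 -0.3    0.566]
 [-1.    -0.03  -0.01   0.015]
 [ 0.     0.3   -0.954  0.451]
 [ 0.     0.     0.     1.   ]]
```

View pics/w1.png

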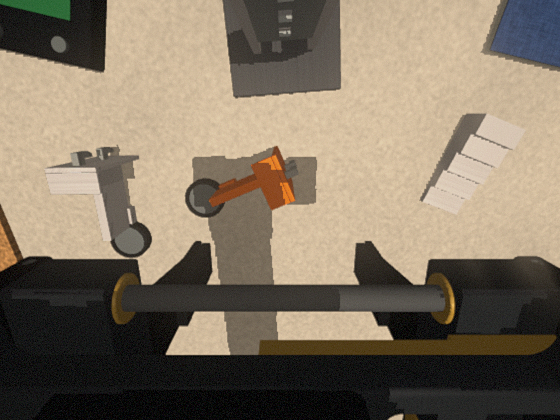

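The wrist view shows the grey bracket at (95,190), the orange one at (250,185) and the upright's foot at (285,50). Going over to the grey bracket.

```bash
python3 -m creep '100 -12 60 0 0;100 -25 120 0 0;100 -40 180 0 0;100 -60 245 0 0;100 -60 245 -50 0;100 -60 245 -110 0;100 -60 245 -130 0;100 -60 245 -130 0'
python3 - <<'E'
from h import *
s=snap('wrist'); i=s['img'][100:400]
cv2.imwrite('pics/w2.png',i[:,:,::-1])
t=snap('top'); 
st=ctrl.sense(); print(st['tcp_pos'],st['ee_rot'])
E
```

```text
t: 3.15
tcp_pos: [0.4223, 0.2576, 0.1691]
ee_rot: [0.001, 0.718, -0.696, -0.001]
ft_force: [-0.2, -0.2, 0.7]
gripper_width: 0.0866
[0.42346785 0.25891503 0.17148052] [-4.81383030e-04  7.18497796e-01 -6.95529063e-01  8.39119747e-05]
```

View pics/w2.png

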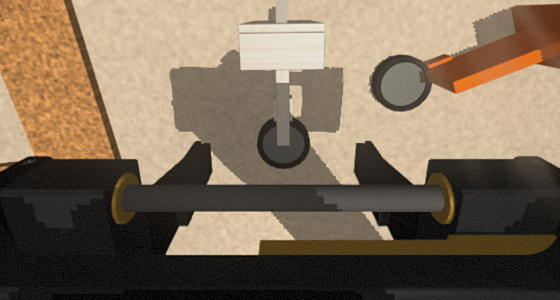

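The bracket's web (283,110 in the crop) is centred between the fingers, so I descend, grip and lift.

```bash
python3 -m creep '100 0 0 -50 0;100 0 0 -100 0;100 0 0 -120 0;100 0 0 -130 0;100 0 0 -130 0;0 0 0 -130 0;0 0 0 -130 0;0 0 0 -130 0' 60 && python3 -m creep '0 0 0 0 0;0 0 0 0 0;0 0 0 0 0;0 0 0 10 0;0 0 0 30 0;0 0 0 50 0;0 0 0 50 0;0 0 0 50 0'
python3 - <<'E'
from h import *
s=snap('wrist'); cv2.imwrite('pics/w3.png',s['img'][:,:,::-1])
import pickle; pickle.dump((s,ctrl.sense()),open('w3.pkl','wb'))
a,b=pickle.load(open('s1.pkl','rb'))
u,v=240,205; c=a['img'][200:300,235:325]
cv2.imwrite('pics/sc.png',cv2.resize(c,None,fx=6,fy=6,interpolation=cv2.INTER_CUBIC)[:,:,::-1])
E
```

```text
t: 4.25
tcp_pos: [0.4229, 0.2593, 0.0411]
ee_rot: [-0.0, 0.719, -0.695, 0.0]
ft_force: [-0.6, 0.6, 0.1]
gripper_width: 0.065
t: 5.25
tcp_pos: [0.4221, 0.2587, 0.0898]
ee_rot: [0.001, 0.719, -0.695, -0.0]
ft_force: [0.5, -0.6, -5.7]
gripper_width: 0.0101
```

View pics/w3.png

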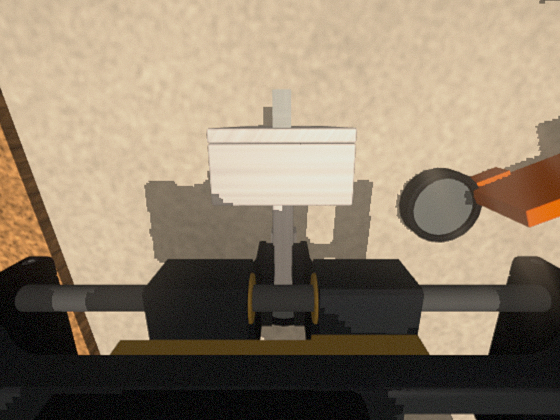

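View pics/sc.png

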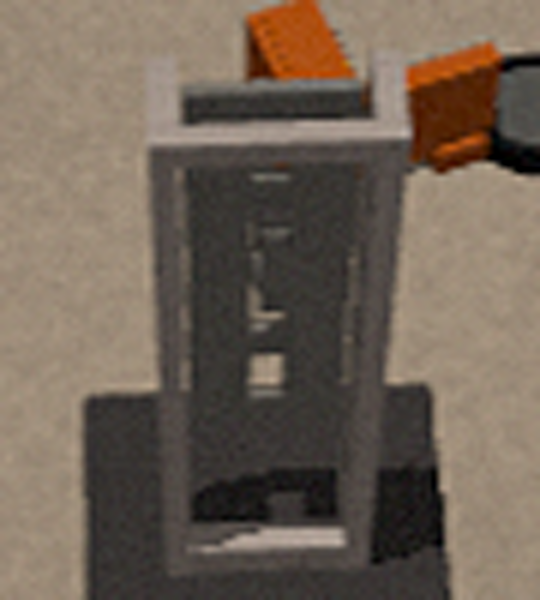

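The bracket is gripped and lifted, with the flange at (282,165) in the wrist view. The scene crop shows the slot sills as light bands at v≈178, 324 and 392 (crop). I'll turn those into a strip height and check the bracket's tilt in the grip.

Run:
```python
from h import *
import pickle
from scipy.optimize import brentq
a,b=pickle.load(open('s1.pkl','rb'))
th=np.radians(5.3); ux=np.array([np.cos(th),np.sin(th),0]); uy=np.array([-np.sin(th),np.cos(th),0])
O=np.array([.6437,.0145,0]); P=lambda x,y,z:O+ux*x+uy*y+[0,0,z]
cr=lambda p:(proj(a,p)-[235,200])*6+2.5
print('rail back-ish top', [cr(P(x,y,.318)).round(0) for x in(.002,.04) for y in(-.04,.04)])
print('foot back corners', [cr(P(x,y,.012)).round(0) for x in (.11,-.05) for y in(-.075,.075)])
for z in (.245,.25,.255,.26,.265):
  print(z,[ (cr(P(.005,0,z-.05*k)).round(0),cr(P(0,0,z-.05*k))[1].round(0)) for k in range(4)])
# column profile through slots
g=cv2.cvtColor(a['img'],cv2.COLOR_RGB2GRAY).astype(float)
print(np.c_[np.arange(222,272),g[222:272,276:283]].astype(int).tolist())
s,st=pickle.load(open('w3.pkl','rb'))
h=s['img'].min(2)>190; h[:, :200]=0;h[:,365:]=0;h[:120]=0;h[215:]=0
ys,xs=np.where(h)
for y in (128,132,138,146,155,165,175,185,195,200,203): 
  x=xs[ys==y]; print(y,(x.min(),x.max()) if len(x) else None,end=' ')
print(st['tcp_pos'], [(x,sx,proj(s,np.array([.4986,.2599,0])+[x*.9994-.035*sx+st['tcp_pos'][0]-.4229, x*.035+sx+st['tcp_pos'][1]-.2588,.110+st['tcp_pos'][2]-.0405]).round(1)) for x in(-.032,-.006,0) for sx in(-.03,.03)])
```

```text
rail back-ish top [array([143.,  58.]), array([394.,  52.]), array([144., 155.]), array([402., 149.])]
foot back corners [array([ 79., 751.]), array([460., 739.]), array([ 81., 393.]), array([428., 384.])]
0.245 [(array([266., 191.]), np.float64(179.0)), (array([265., 269.]), np.float64(257.0)), (array([263., 341.]), np.float64(329.0)), (array([262., 406.]), np.float64(395.0))]
0.25 [(array([266., 183.]), np.float64(171.0)), (array([265., 262.]), np.float64(250.0)), (array([263., 334.]), np.float64(322.0)), (array([262., 400.]), np.float64(389.0))]
0.255 [(array([267., 174.]), np.float64(162.0)), (array([265., 254.]), np.float64(242.0)), (array([263., 327.]), np.float64(315.0)), (array([262., 393.]), np.float64(382.0))]
0.26 [(array([267., 166.]), np.float64(154.0)), (array([265., 246.]), np.float64(235.0)), (array([264., 320.]), np.float64(308.0)), (array([262., 387.]), np.float64(376.0))]
0.265 [(array([267., 157.]), np.float64(145.0)), (array([265., 239.]), np.float64(227.0)), (array([264., 313.]), np.float64(301.0)), (array([262., 381.]), np.float64(369.0))]
[[222, 154, 159, 152,
[... 1709 characters left out ...]
58, 50], [270, 58, 51, 52, 60, 55, 52, 57], [271, 56, 53, 51, 50, 59, 57, 53]]
128 None 132 (np.int64(208), np.int64(355)) 138 (np.int64(209), np.int64(354)) 146 (np.int64(209), np.int64(354)) 155 (np.int64(210), np.int64(353)) 165 (np.int64(211), np.int64(353)) 175 (np.int64(211), np.int64(352)) 185 (np.int64(212), np.int64(352)) 195 (np.int64(220), np.int64(350)) 200 (np.int64(224), np.int64(351)) 203 (np.int64(234), np.int64(350)) [0.42190595 0.25869871 0.08959483] [(-0.032, -0.03, array([386.1, 251.8])), (-0.032, 0.03, array([187.6, 252.2])), (-0.006, -0.03, array([395.8, 166.2])), (-0.006, 0.03, array([178.3, 166.6])), (0, -0.03, array([398.3, 144.1])), (0, 0.03, array([175.9, 144.5]))]
```

The wrist view says the flange was not lifted: it is too far from the camera. The fingers need over a second to close, so I lifted too early. I'll open, go down, and close for longer.

```bash
python3 -m creep '100 0 0 0 0;100 0 0 0 0;100 0 0 0 0;100 0 0 0 0;100 0 0 0 0;100 0 0 0 0;100 0 0 0 0;100 0 0 0 0' 60 && python3 -m creep '100 0 0 -10 0;100 0 0 -30 0;100 0 0 -45 0;100 0 0 -50 0;100 0 0 -50 0;0 0 0 -50 0;0 0 0 -50 0;0 0 0 -50 0' && python3 -m creep '0 0 0 0 0;0 0 0 0 0;0 0 0 0 0;0 0 0 0 0;0 0 0 0 0;0 0 0 0 0;0 0 0 0 0;0 0 0 0 0'
python3 - <<'E'
from h import *
s=snap('wrist'); cv2.imwrite('pics/w4.png',s['img'][:,:,::-1])
print(ctrl.sense()['tcp_pos'])
import pickle; pickle.dump((s,ctrl.sense()),open('w4.pkl','wb'))
E
python3 -m creep '0 0 0 10 0;0 0 0 30 0;0 0 0 60 0;0 0 0 100 0;0 0 0 150 0;0 0 0 190 0;0 0 0 190 0;0 0 0 190 0'
python3 - <<'E'
from h import *
s=snap('wrist'); cv2.imwrite('pics/w5.png',s['img'][:,:,::-1])
print(ctrl.sense()['tcp_pos'])
import pickle; pickle.dump((s,ctrl.sense()),open('w5.pkl','wb'))
E
```

```text
t: 6.3
tcp_pos: [0.4226, 0.2592, 0.0905]
ee_rot: [0.0, 0.719, -0.695, -0.0]
ft_force: [0.1, -0.0, 0.2]
gripper_width: 0.0814
t: 7.3
tcp_pos: [0.4228, 0.2593, 0.0409]
ee_rot: [-0.0, 0.719, -0.695, 0.0]
ft_force: [0.3, -0.6, -0.6]
gripper_width: 0.0646
t: 8.3
tcp_pos: [0.4226, 0.259, 0.0405]
ee_rot: [0.0, 0.719, -0.695, 0.0]
ft_force: [-0.3, -2.1, 0.2]
gripper_width: 0.0117
[0.42258027 0.25901423 0.04051768]
t: 9.35
tcp_pos: [0.4219, 0.2588, 0.2294]
ee_rot: [0.001, 0.719, -0.695, -0.0]
ft_force: [-0.2, -0.6, -5.6]
gripper_width: 0.0116
[0.42163732 0.25865911 0.22894717]
```

View pics/w5.png

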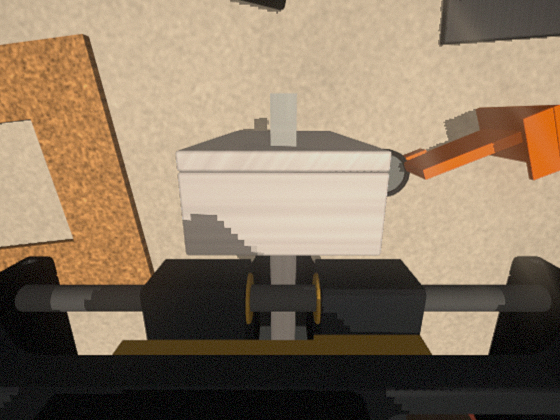

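The bracket is now held; the flange corners are at (178,152), (391,152), (186,254) and (380,254). I'll work out its pose relative to the TCP from these.

Run:
```python
from h import *
import pickle
for n in ('w4','w5'):
  s,st=pickle.load(open(n+'.pkl','rb')); g=s['img'].min(2).astype(int)
  m=((g>150)).astype(np.uint8); m[:, :150]=0; m[:,400:]=0; m[:148]=0; m[256:]=0
  for y in (150,152,154,158,165,172,180,190,200,215,230,245,250):
    x=np.where(m[y])[0]; print(y,x.min() if len(x) else 0,x.max() if len(x) else 0,end='; ')
  print()
s,st=pickle.load(open('w5.pkl','rb'))
obj=np.array([[0,.03,.11],[0,-.03,.11],[-.032,-.03,.11],[-.032,.03,.11]],float)
px=np.array([[178,152],[391,152],[380,254],[186,254]],float)
f=K(s);Kc=np.array([[f,0,s['cx']],[0,f,s['cy']],[0,0,1]])
ok,r,t=cv2.solvePnP(obj,px,Kc,None,flags=cv2.SOLVEPNP_IPPE)
E=np.array(s['extrinsics']);R=E[:3,:3]@cv2.Rodrigues(r)[0]; T=E[:3,:3]@t[:,0]+E[:3,3]
print('R',R.round(3),'org',T,'rel tcp',T-st['tcp_pos'])
print(cv2.projectPoints(obj,r,t,Kc,None)[0][:,0]-px)
print('flange pts world if level z', [onz(s,u,v,.110+.2289-.0405).round(4) for u,v in px])
```

```text
150 150 399; 152 150 399; 154 150 399; 158 150 399; 165 150 399; 172 150 399; 180 150 399; 190 150 399; 200 182 386; 215 183 384; 230 209 399; 245 229 399; 250 235 399; 
150 150 399; 152 150 390; 154 150 390; 158 150 390; 165 150 389; 172 150 178; 180 150 387; 190 150 386; 200 150 399; 215 150 399; 230 150 399; 245 150 399; 250 150 399; 
R [[ 0.029 -0.999 -0.046]
 [-0.967 -0.016 -0.255]
 [ 0.254  0.052 -0.966]] org [0.48957274 0.2563085  0.40702915] rel tcp [ 0.06793542 -0.0023506   0.17808198]
[[ 210.00337244  141.08450901]
 [  22.48913141  -72.09710867]
 [ -90.14454152 -171.40115677]
 [  99.5146068    24.52649551]]
flange pts world if level z [array([0.4943, 0.2896, 0.2984]), array([0.4963, 0.2315, 0.2984]), array([0.4655, 0.2305, 0.2984]), array([0.4636, 0.2894, 0.2984])]
```

```bash
python3 -m creep '0 5 -40 0 0;0 10 -100 0 0.02;0 20 -150 0 0.04;0 40 -200 0 0.059;0 65 -240 -2 0.059;0 90 -254 -5 0.059;0 100 -254 -5 0.059;0 100 -254 -5 0.059'
python3 - <<'E'
from h import *
import pickle
st=ctrl.sense(); print(st['tcp_pos'],2*np.degrees(np.arctan2(st['ee_rot'][2],st['ee_rot'][1])),st['ft_force'])
a=snap('scene');b=snap('top'); pickle.dump((a,b,st),open('s2.pkl','wb'))
r=lambda c,k:cv2.resize(c,None,fx=k,fy=k,interpolation=cv2.INTER_CUBIC)
c1=r(a['img'][190:290,240:320],5); c2=r(b['img'][135:235,225:305],5)
cv2.imwrite('pics/s2.png',np.hstack([c1,c2])[:,:,::-1])
E
```

```text
t: 10.4
tcp_pos: [0.522, 0.0062, 0.2242]
ee_rot: [0.0, 0.74, -0.673, -0.001]
ft_force: [-1.1, -0.1, -4.7]
gripper_width: 0.0112
[0.52203099 0.00622141 0.22419022] -84.61650031091744 [-1.14143992 -0.13970468 -4.72293508]
```

View pics/s2.png

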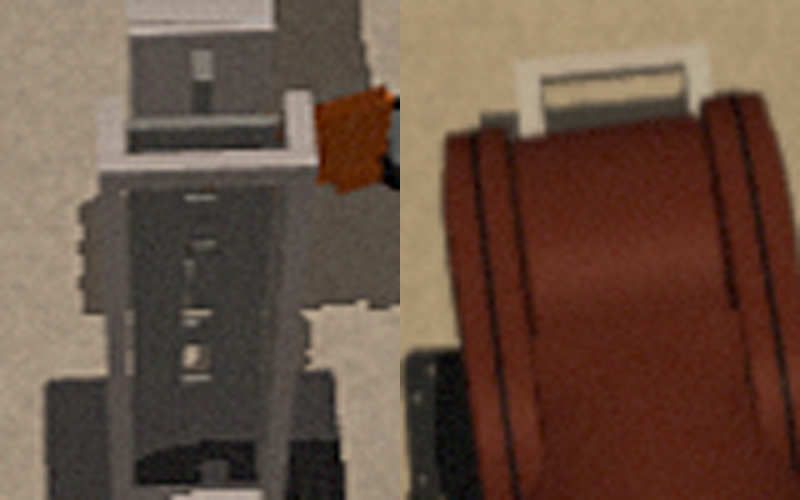

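The scene camera (left) shows the hook at crop column ~203 and the top slot at ~202. I'll convert that into lateral offsets.

Run:
```python
from h import *
import pickle
a,b,st=pickle.load(open('s2.pkl','rb'))
th=np.radians(5.3); ux=np.array([np.cos(th),np.sin(th),0]); uy=np.array([-np.sin(th),np.cos(th),0]); O=np.array([.6437,.0145,0])
def lat(u,v,z):
  p=onz(a,240+(u-2)/5,190+(v-2)/5,z)-O; return (p@ux*1e3).round(1),(p@uy*1e3).round(1)
print('flange rear edge z=.2937:',lat(129,32,.2937),lat(275,27,.2937))
print('hook top (neck top z=.2817)',lat(192,52,.2817),lat(213,51,.2817))
print('sill1',lat(186,198,.251),lat(217,198,.251),'sill3',lat(182,314,.151),lat(212,316,.151),'sill4',lat(182,378,.101),lat(212,378,.101))
print('rails top front-ish',lat(97,157,.318),lat(318,152,.318))
g=cv2.cvtColor(a['img'],cv2.COLOR_RGB2GRAY).astype(int)
print(g[198:206,274:288]); print(g[228:231,274:288])
```

```text
flange rear edge z=.2937: (np.float64(-49.8), np.float64(-26.0)) (np.float64(-50.6), np.float64(33.6))
hook top (neck top z=.2817) (np.float64(-48.2), np.float64(-0.3)) (np.float64(-48.4), np.float64(8.4))
sill1 (np.float64(3.5), np.float64(-4.4)) (np.float64(3.9), np.float64(8.3)) sill3 (np.float64(-1.9), np.float64(-5.3)) (np.float64(-0.4), np.float64(8.2)) sill4 (np.float64(2.7), np.float64(-5.1)) (np.float64(3.1), np.float64(8.9))
rails top front-ish (np.float64(29.8), np.float64(-39.2)) (np.float64(30.0), np.float64(43.7))
[[ 83  77  72  68  75  78  77  75  74  78  77  78  76  77]
 [ 81  81  77  77  73  75  76  67  74  76  77  74  78  76]
 [ 78  81  78  72 101 114 115 114  92  77  77  81  80  77]
 [ 82  82  78  77 100 119 118 122  97  76  77  75  74  81]
 [ 79  81  82  74 102 120 121 117  94  78  82  80  80  86]
 [ 77  78  78  77  90 120 117 120  98  76  81  73  76  72]
 [ 81  83  83  76  92 114 116 120  96  78  80  78  79  84]
 [ 80  75  78  81  88 117 129 127 105  74  79  73  77  79]]
[[ 57  52  56  53  56  58  48  57  50  51  55  57  53  59]
 [ 57  55  59 109 119 105 106 110 102  70  54  57  54  49]
 [ 56  56  51  65  68  67  59  65  59  58  54  54  52  59]]
```

Relative to the slots in the same picture, the bracket sits about 2 mm too far to +y. I'll correct that and advance to near contact, then press gently.

```bash
python3 -m creep '0 10 -2 0 0;0 20 -1 0 0;0 24 0 0 0;0 26 0 0 0;0 28 1 0 0;0 30 1 0 0;0 31 1 0 0;0 31 1 0 0' && python3 -m creep '0 0.5 0 0 0;0 1 0 0 0;0 1.5 0 0 0;0 2 0 0 0;0 2.5 0 0 0;0 3 0 0 0;0 4 0 0 0;0 4 0 0 0'
```

```text
t: 11.5
tcp_pos: [0.5536, 0.0061, 0.2255]
ee_rot: [0.0, 0.739, -0.674, -0.0]
ft_force: [-0.2, 0.0, -4.1]
gripper_width: 0.0115
t: 12.5
tcp_pos: [0.5576, 0.0062, 0.2255]
ee_rot: [-0.0, 0.739, -0.674, -0.0]
ft_force: [-0.2, 0.6, -4.5]
gripper_width: 0.0115
```

```bash
python3 -m creep '0 0.5 0 0 0;0 1 0 0 0;0 1.5 0 0 0;0 2 0 0 0;0 2.5 0 0 0;0 3 0 0 0;0 4 0 0 0;0 4 0 0 0' && python3 -m creep '0 0.5 0 0 0;0 1 0 0 0;0 1.5 0 0 0;0 2 0 0 0;0 2.5 0 0 0;0 3 0 0 0;0 4 0 0 0;0 4 0 0 0'
```

```text
t: 13.5
tcp_pos: [0.5616, 0.0062, 0.2255]
ee_rot: [-0.0, 0.739, -0.674, -0.0]
ft_force: [-0.7, -0.6, -5.2]
gripper_width: 0.0118
t: 14.5
tcp_pos: [0.5656, 0.0062, 0.2255]
ee_rot: [-0.0, 0.739, -0.674, -0.0]
ft_force: [-0.1, -0.5, -4.4]
gripper_width: 0.0117
```

```bash
python3 -m creep '0 0.5 0 0 0;0 1 0 0 0;0 1.5 0 0 0;0 2 0 0 0;0 2.5 0 0 0;0 3 0 0 0;0 4 0 0 0;0 4 0 0 0'
python3 - <<'E'
from h import *
import pickle
a=snap('scene');w=snap('wrist'); pickle.dump((a,w,ctrl.sense()),open('s3.pkl','wb'))
r=lambda c,k:cv2.resize(c,None,fx=k,fy=k,interpolation=cv2.INTER_CUBIC)
cv2.imwrite('pics/s3.png',np.hstack([r(a['img'][190:290,240:320],4.2),w['img'][:,130:490] if 0 else w['img'][:,100:560]])[:,:,::-1])
print(ctrl.sense()['ft_force'])
E
```

```text
t: 15.5
tcp_pos: [0.5696, 0.0064, 0.2255]
ee_rot: [-0.0, 0.739, -0.673, -0.0]
ft_force: [0.1, 1.3, -4.9]
gripper_width: 0.0115
[ 0.61200627  2.39704796 -5.26156804]
```

View pics/s3.png

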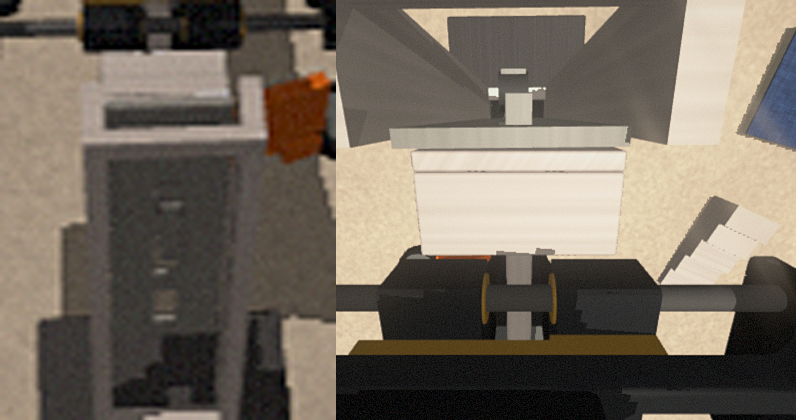

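Wrist view: the upper hook's tip shows behind the strip (517,110), so the hooks are in. The bracket sits ~2 mm to −y (strip centre 509, flange centre 519), which agrees with the +y force. I'll centre it and press to the face.

```bash
python3 -m creep '0 0 0.5 0 0;0 0 1 0 0;0 0 1.5 0 0;0 0 2 0 0;0 0.5 2 0 0;0 1 2 0 0;0 1.5 2 0 0;0 2 2 0 0' && python3 -m creep '0 0.5 0 0 0;0 1 0 0 0;0 1.5 0 0 0;0 2 0 0 0;0 2.5 0 0 0;0 3 0 0 0;0 3 0 0 0;0 3 0 0 0'
```

```text
t: 16.6
tcp_pos: [0.5708, 0.008, 0.2254]
ee_rot: [0.001, 0.739, -0.674, -0.001]
ft_force: [-7.5, -1.1, -0.4]
gripper_width: 0.0115
t: 17.6
tcp_pos: [0.5712, 0.0075, 0.2253]
ee_rot: [0.003, 0.739, -0.674, -0.002]
ft_force: [-21.5, -4.1, 6.8]
gripper_width: 0.0116
```

Flush at x≈0.571. I'll ease off the push and go down.

```bash
python3 -m creep '0 -2 0 0 0;0 -3 0 0 0;0 -3 0 -1 0;0 -3 0 -3 0;0 -3 0 -5 0;0 -3 0 -7 0;0 -3 0 -9 0;0 -3 0 -9 0' && python3 -m creep '0 0 0 -1 0;0 0 0 -2 0;0 0 0 -3 0;0 0 0 -4 0;0 0 0 -5 0;0 0 0 -6 0;0 0 0 -7 0;0 0 0 -7 0'
```

```text
t: 18.6
tcp_pos: [0.5708, 0.0082, 0.2173]
ee_rot: [0.001, 0.739, -0.673, -0.0]
ft_force: [-11.0, -1.6, 5.0]
gripper_width: 0.0119
t: 19.6
tcp_pos: [0.5702, 0.008, 0.2106]
ee_rot: [0.001, 0.739, -0.674, -0.0]
ft_force: [-15.8, -1.6, 10.1]
gripper_width: 0.0118
```

```bash
python3 -m creep '0 0 0 -1 0;0 0 0 -2 0;0 0 0 -3 0;0 0 0 -3 0;0 0 0 -4 0;0 0 0 -4 0;0 0 0 -5 0;0 0 0 -5 0'
python3 - <<'E'
from h import *
import pickle
a=snap('scene');w=snap('wrist'); st=ctrl.sense(); pickle.dump((a,w,st),open('s4.pkl','wb'))
print(st['tcp_pos'],st['ft_force'],st['ft_torque'])
r=lambda c,k:cv2.resize(c,None,fx=k,fy=k,interpolation=cv2.INTER_CUBIC)
cv2.imwrite('pics/s4.png',np.hstack([r(a['img'][190:290,240:320],4.2),w['img'][:,100:560]])[:,:,::-1])
E
```

```text
t: 20.6
tcp_pos: [0.57, 0.0081, 0.2048]
ee_rot: [0.001, 0.739, -0.674, -0.001]
ft_force: [-14.1, -1.2, 3.8]
gripper_width: 0.0117
[0.57003235 0.00806051 0.20476554] [-13.44858683  -2.31159605   4.90979485] [-0.17984607  2.26141374  0.06974428]
```

View pics/s4.png

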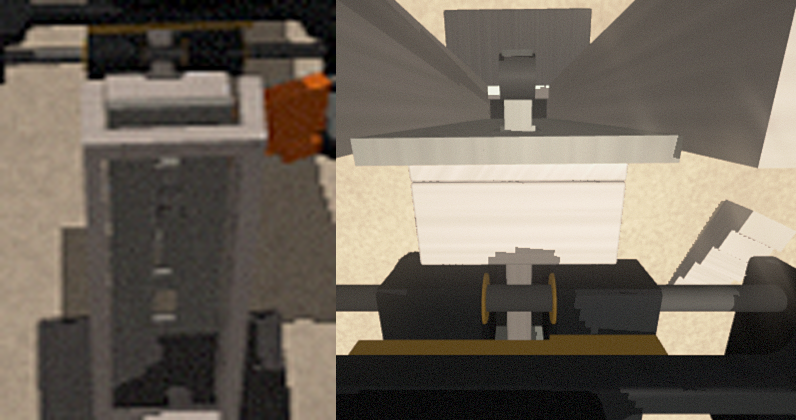

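The roller (517,75) is now seen behind the hook. There is no hard stop yet, so I keep pressing.

```bash
python3 -m creep '0 -0.5 0 -0.5 0;0 -1 0 -1 0;0 -1 0 -1.5 0;0 -1 0 -2 0;0 -1 0 -2.5 0;0 -1 0 -3 0;0 -1 0 -3 0;0 -1 0 -3 0'
```

```text
t: 21.7
tcp_pos: [0.5699, 0.008, 0.203]
ee_rot: [0.001, 0.739, -0.674, 0.0]
ft_force: [-14.1, -1.7, 10.7]
gripper_width: 0.0118
```

```bash
python3 -m creep '0 0 0 -1 0;0 0 0 -2 0;0 0 0 -3 0;0 0 0 -3 0;0 0 0 -4 0;0 0 0 -4 0;0 0 0 -4 0;0 0 0 -4 0'
```

```text
t: 22.7
tcp_pos: [0.5701, 0.0078, 0.2026]
ee_rot: [0.0, 0.739, -0.674, 0.001]
ft_force: [-27.4, -3.8, 37.0]
gripper_width: 0.0115
```

Hard stop at z=0.2026 with 37 N. I'll relax, release, back away, rise, and then press on the flange with closed fingers to make sure it's home.

```bash
python3 -m creep '0 -0 0 3 0;0 -0 0 4 0;100 0 0 4 0;100 0 0 4 0;100 0 0 4 0;100 0 0 4 0;100 0 0 4 0;100 0 0 4 0' && python3 -m creep '100 -2 0 0 0;100 -5 0 0 0;100 -6 0 0 0;100 -6 0 5 0;100 -6 0 30 0;100 -6 0 70 0;100 -6 0 120 0;0 -6 0 150 0'
python3 - <<'E'
from h import *
import pickle
w=snap('wrist'); a=snap('scene'); st=ctrl.sense(); print(st['tcp_pos'],st['ft_force'])
r=lambda c,k:cv2.resize(c,None,fx=k,fy=k,interpolation=cv2.INTER_CUBIC)
cv2.imwrite('pics/s5.png',np.hstack([r(a['img'][190:290,240:320],4.2),w['img'][:,100:560]])[:,:,::-1])
E
```

```text
t: 23.7
tcp_pos: [0.5707, 0.0083, 0.2016]
ee_rot: [-0.0, 0.739, -0.674, 0.0]
ft_force: [1.2, 0.6, -0.7]
gripper_width: 0.0638
t: 24.7
tcp_pos: [0.565, 0.0084, 0.3547]
ee_rot: [-0.001, 0.739, -0.674, 0.001]
ft_force: [0.5, 0.0, 0.9]
gripper_width: 0.0826
[0.56583964 0.00861004 0.3558026 ] [-0.41233438  0.78939291  0.24448463]
```

View pics/s5.png

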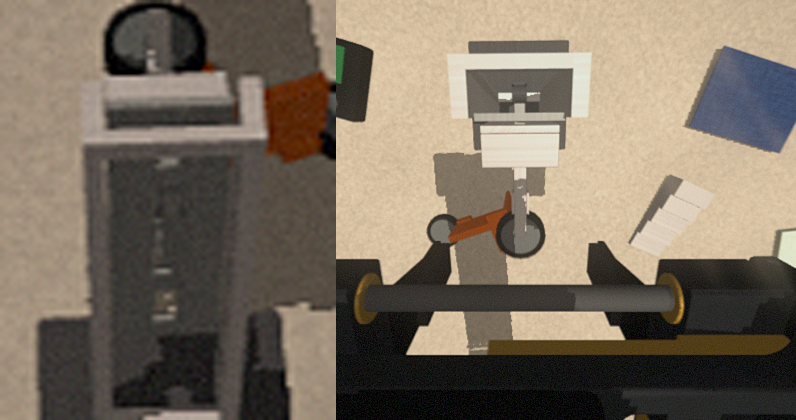

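It hangs straight. Now to press the flange with closed fingers.

```bash
python3 -m creep '0 0 0 0 0;0 20 2 0 0;0 40 4 0 0;0 59 5 0 0;0 59 5 0 0;0 59 5 0 0;0 59 5 0 0;0 59 5 0 0' && python3 -m creep '0 0 0 -20 0;0 0 0 -40 0;0 0 0 -55 0;0 0 0 -58 0;0 0 0 -61 0;0 0 0 -63 0;0 0 0 -65 0;0 0 0 -65 0' && python3 -m creep '0 0 0 -1 0;0 0 0 -2 0;0 0 0 -3 0;0 0 0 -4 0;0 0 0 -5 0;0 0 0 -6 0;0 0 0 -7 0;0 0 0 -7 0'
```

```text
t: 25.8
tcp_pos: [0.6232, 0.0132, 0.3518]
ee_rot: [-0.0, 0.739, -0.674, 0.0]
ft_force: [0.3, -0.3, 0.5]
gripper_width: 0.0024
t: 26.8
tcp_pos: [0.6236, 0.0132, 0.2866]
ee_rot: [-0.0, 0.739, -0.674, -0.0]
ft_force: [0.4, 0.5, 0.0]
gripper_width: 0.0007
t: 27.8
tcp_pos: [0.6239, 0.0133, 0.2855]
ee_rot: [-0.001, 0.739, -0.674, 0.002]
ft_force: [-13.7, -2.2, 33.7]
gripper_width: 0.0002
```

Stop is immediate: 34 N with no give at TCP 0.2855. That puts the flange at 0.2745 and the slot edge at 0.2505, matching the camera's 0.251, so it is home. Retreating.

```bash
python3 -m creep '0 0 0 8 0;0 0 0 15 0;0 0 0 50 0;0 0 0 80 0;0 -30 0 90 0;0 -60 0 90 0;0 -80 0 90 0;0 -80 0 90 0' && python3 -m creep '0 0 0 0 0;0 0 0 0 0;0 0 0 0 0;0 0 0 0 0;0 0 0 0 0;0 0 0 0 0;0 0 0 0 0;0 0 0 0 0'
python3 - <<'E'
from h import *
import pickle
w=snap('wrist'); a=snap('scene'); st=ctrl.sense(); print(st['t'],st['tcp_pos'],st['ft_force'])
a0=pickle.load(open('s1.pkl','rb'))[0]
d=cv2.absdiff(a['img'],a0['img']).max(2)
for n,(y0,y1,x0,x1) in dict(wedge=(205,255,155,210),note=(262,325,90,175),meter=(270,332,368,445)).items(): print(n,(d[y0:y1,x0:x1]>50).mean())
r=lambda c,k:cv2.resize(c,None,fx=k,fy=k,interpolation=cv2.INTER_CUBIC)
cv2.imwrite('pics/s6.png',np.hstack([r(a['img'][190:290,240:320],4.2),w['img'][:,100:560]])[:,:,::-1])
E
```

```text
t: 28.8
tcp_pos: [0.543, 0.0132, 0.37]
ee_rot: [0.0, 0.739, -0.674, 0.0]
ft_force: [0.2, -1.1, 0.5]
gripper_width: 0.0005
t: 29.8
tcp_pos: [0.5435, 0.0132, 0.3696]
ee_rot: [-0.0, 0.739, -0.674, -0.0]
ft_force: [0.1, 0.1, -0.3]
gripper_width: 0.0004
29.9 [0.54357442 0.01319197 0.3695883 ] [-0.19600932  0.82068364 -0.30591053]
wedge 0.0
note 0.0
meter 0.0
```

```bash
python3 -c "
from bench import ctrl
print(ctrl.sign_off())"
```

```text
the job is handed in; nothing more can be done
None
```

The grey bracket is hanging on the upright with its hooks in the top two slots, pushed fully down and released. I handed the job in at about 30 s.

**What happened:** My first lift came up empty because the fingers had not finished closing, so I repeated the grasp. I pressed the hooks in, centred them by about 2 mm sideways, and pushed the bracket down through the catch to a hard stop at 37 N. I then let go and pressed on the flange with closed fingers.

**Last checks:**
- **Fully home:** the flange did not give under 34 N. It stood at 0.2745 m, which puts the slot edge at 0.2505 m. The scene camera had given 0.251 m.
- **Catch:** after most of the way down, the wrist camera showed the roller behind the upper hook. I had no direct reading of the catch itself.
- **Bystanders:** the wedge, meter and notebook showed no change in the scene image.
- **Robot:** it was clear of everything, and the force reading was close to zero.

**Disagreed or not done:**
- My sideways estimate from the scene camera was about 2 mm off, and I corrected it from the wrist view and contact force.
- The tool went down about 23 mm where about 18 to 20 mm was expected, so the bracket probably slipped slightly in the grip.
- I could not view the final picture because the viewing limit was reached.

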